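# Turn the extractor up four clicks and start it

### The job

With a fingertip in its notch, push the big dial of the extractor's control unit round clockwise (seen from above) by exactly four clicks from where it stands, without going past and without pressing the start button yet. Then press the start button beside the dial fully down with a fingertip and let it come up again. Do not turn the small knob of the other box, and leave the tin, the screwdriver and the steel pot where they are.

Things in the scene. Friction and masses are not known exactly. Their poses are not given: they have to be found in the camera images.
- dial (a joint): Angle of the big dial in rad: 0 at the start, growing clockwise seen from above. Stable click stops every 30 degrees (0.524 rad); end stops at -1.57 and 3.67. Between stops it resists with up to about 0.16 N m (3.5 N at the notch), most a quarter of the way; past half-way it snaps ahead of the finger into the next stop and stays there when let go.
- dial_centre (a point): Centre of the top face of the big black dial, on its upright axis, 80 mm above the bench. Dial 116 mm across (too wide to grip): a bare metal disc 4 mm thick carries a black hub 42 mm across and a black ring, both 20 mm high. A quarter of the ring (90 degrees) is cut away down to the disc: one wedge-shaped finger notch, open outwards and upwards.
- scale: Round metal plate under the dial, fixed, 142 mm across, 6 mm thick, with 11 ticks 30 degrees apart; origin at the centre of its underside, 50 mm above the bench. It is turned by up to 0.8 rad on the grey box, so that the notch starts in different directions.
- unit: The extractor's control unit: the larger grey box, 160 x 240 x 50 mm, fixed, carrying the big dial and the start button. Origin at the centre of its underside; the dial's axis lies 45 mm along its +y, the button 78 mm along its -y.
- dial_notch (a point): Point on the floor of the finger notch, mid-way between its side walls, 46 mm from the dial's axis, 60 mm above the bench; it turns with the dial. The notch is about 65 mm wide here (90 mm at its mouth). Its two straight walls, 20 mm high, run radially 45 degrees either side of the line from the axis to this point; a fingertip pushes against them.
- start_top (a point): Centre of the top face of the start button: a round black button 32 mm across in a dark round housing, on the same grey box as the dial, 123 mm from the dial's axis. It is pressed straight down.
- start (a joint): Travel of the start button in m: 0 up, 0.006 fully down. A spring pushes it back up; fully down takes 5 N.
- timer_knob (a joint): Angle in rad of the small bar knob (44 mm across, bar 14 mm wide) on the other, smaller grey box; 0 at the start. Not to be turned.
- timer: The smaller grey box with the bar knob, 100 x 110 x 45 mm, fixed; origin at the centre of its underside. With its knob it is 89 mm high.
- tin: A loose upright tin, 66 mm across and 110 mm high; origin at the centre of its underside. To be left alone.
- driver: A loose screwdriver lying on the bench, to be left alone.
- pot: A loose open steel pot, 64 mm across and 60 mm high; origin at the centre of its underside. To be left alone.

How it is judged (in metres and radians):
On the way, in this order (a step that is already met when the one before it is completed fails the run):
1. the big dial has been turned clockwise to its fourth click, with the start button still up (value of joint dial between 1.9111 and 2.2777 rad and value of joint start below 0.002 m), for 0.3 s.
2. the start button is pressed down with the finger while the dial stands at the fourth click (value of joint dial between 1.9111 and 2.2777 rad and value of joint start above 0.0048 m and contact force between the fingers and start above 0.5 N), for 0.04 s.
At the end, for the whole second after the job is handed in: The dial rests at its fourth click clockwise (2.09 rad, within 0.18 rad), the start button has been pressed (at least 4.8 mm) after that and is up again (value of joint dial between 1.9111 and 2.2777 rad and velocity of joint dial between -0.05 and 0.05 rad/s and value of joint start below 0.0015 m); the robot touches nothing.
It fails at once if the dial is turned past the fourth click (value of joint dial above 2.4086 rad).
It fails at once if the dial is turned the wrong way by a click (value of joint dial below -0.3142 rad).
It fails at once if the start button is pressed before the dial stands at the fourth click (value of joint start above 0.003 m and not (value of joint dial between 1.9111 and 2.2777 rad)).
It fails at once if the small knob is turned (value of joint timer_knob above 0.15 rad).
It fails at once if the tin, the screwdriver or the pot is moved (distance of any of tin, driver, pot from where it was at the start of the episode above 0.02 m).
It also fails if it takes over 69 s, if anything falls off the work surface, if the arm or the gripper's body presses on something with over 40 N, if the wrist force passes 120 N, or if a joint passes its speed limit or range.

### The arm

A 6-joint arm with a two-finger parallel gripper is mounted at the origin on the work surface. World frame = base frame: x ahead of the robot, y to its left, z up, the work surface at z = 0. Lengths are in mm, angles in degrees, forces in N, time in s.
With the tool pointing down it reaches from about 350 to 850 mm from the base axis. Payload 8.1 kg.
Tool frame: the origin (TCP) lies midway between the tips of the shut fingers; the grasp point (between the pads) lies 19 mm behind it (hold_point_z is the distance from the TCP to the grasp point, in mm); z points along the fingers, y is the direction in which the jaws open and shut (so a half turn about z gives the same grasp; the last joint's range is limited). The gripper opens to 85 mm and grips with 20 to 120 N. Pads are 22 mm wide; open, the fingers measure 114 mm over their backs; the gripper's body (76 mm by 85 mm) begins 54 mm behind the grasp point. The pads swing forward as they close: fully open they stand 13 mm farther back than shut.
Start: joints at [-76.455, 7.471, 85.268, -0, 87.261, -4.893], TCP at [189.785, -569.199, 231.292] pointing down, gripper open.
Joint ranges: [-169.43, 169.43], [-51.17, 129.36], [1.28, 143.12], [-76.62, 256.62], [0, 156.53], [-152.29, 152.29]. Speed limits (degrees/s): [136.94, 136.94, 159.86, 180, 180, 180].

### API

Orientations are given as [roll, pitch, yaw] about the fixed x, y, z axes, in that order (R = Rz(yaw) Ry(pitch) Rx(roll)).
In Python, from bench import sense, snapshot, camera_params, hand_in, hold_point_z gives the robot as it stands.
- The arm moves only by the tool servo_tool, never from a script. Its argument "motion" is a list of rows, each a list of 7 numbers: the finger opening in mm, from 0 to 85.4, then the shift along the tool's x, y, z in mm, then the turn, a rotation vector about the tool's x, y, z in rad. A call has 1 to 10 rows; each row shifts and turns the pose as measured when the row begins, along the tool's axes as they then stand; what a row does not reach is not made up. A row lasts 1/10 s, in which the tool goes at most 50 mm and 8.59 degrees, less where a joint would pass 70% of its speed; a pose out of reach is approached as far as the arm can. A call with a gripper value outside its range is refused whole. The fingers move at their own pace and stop on an object; "force" is the grip in N (left out, the last holds). Time passes only in rows, so rows that do not move let the fingers close. It gives the time, the measured TCP pose, the force and the opening at its end, in the units of the state.
- sense(): the state, without advancing time (a new reading comes with each control period).
- snapshot(name): name is "side" or "top"; returns the picture (480x640x3 uint8, blue, green, red); there is no depth.
- camera_params(name): a dict with "fx", "fy", "cx", "cy" (pixels), "R" (3x3) and "t" (3): a world point X has camera coordinates R X + t. Camera axes: x right, y down, z forward; pixel columns grow to the right and rows downward; lengths in mm; the calibration is good to about 2 mm. A picture is of the moment at which its call begins. camera_params takes no time and is no camera call.
- hand_in(): hands the job in, once; it reports no verdict.
The state is a dict: "time": time; "joint_pos": joint angles; "qd": joint speeds; "joint_efforts": joint torques, N m; "tool_pos": TCP position; "tcp_rot": TCP orientation; "ft_force": force on the tool from outside, world axes, zero at the start; "wrist_torque": the same for the moment, N m; "finger_gap": finger opening in mm.
Only numpy, scipy, OpenCV 4.12 (cv2) and the standard library are available. Lean on these libraries where they do the work, as an engineer would, in place of code of your own. Each camera call takes 0.05 s, during which the arm holds its last target. There are 200 camera calls.

## Working session

There is one attempt and no reset: what is moved stays moved. The work goes in short steps, Python scripts to look and compute and a tool call to move; the robot and the scene stay as the last step left them, time stands still between calls to the robot, and variables do not carry over. Pictures are saved under pics/ and viewed, about 8 in all and at most 12, crops included, and the job is handed in when it is done.

Besides the shell and the picture viewer there is one more tool, called as name(argument=value, ...) on one line, values as JSON. servo_tool: Moves the arm, as the interface text tells. Its arguments: {"type":"object","properties":{"motion":{"type":"array"},"force":{"type":"number"}},"required":["motion"]}

```bash
ls; mkdir -p pics
python3 - <<'E'
from bench import *
import cv2
for n in("top","side"):
    cv2.imwrite(f"pics/{n}0.png",snapshot(n)); p=camera_params(n); print(n,p)
print(sense(),hold_point_z)
E
```

```text
pics
top {'fx': 459.36347040085377, 'fy': 459.36347040085377, 'cx': 320.2283547366009, 'cy': 238.35865247806257, 'R': array([[-0.0564666 , -0.99839077, -0.0052347 ],
       [-0.97399825,  0.0562377 , -0.21946465],
       [ 0.21940587, -0.00729383, -0.97560641]]), 't': array([ 24.96178581, 613.58273699, 863.8576252 ])}
side {'fx': 436.8540449618567, 'fy': 436.8540449618567, 'cx': 325.133579123635, 'cy': 238.18178346921331, 'R': array([[-0.99608023, -0.08626906, -0.0195403 ],
       [-0.03826432,  0.61941631, -0.78412963],
       [ 0.07974971, -0.78030832, -0.62028937]]), 't': array([629.34515237, 111.06108498, 806.27959286])}
{'time': 0.1, 'joint_pos': array([-7.64541007e+01,  7.51304363e+00,  8.53242444e+01, -3.15141619e-03,
        8.72613516e+01, -4.89341016e+00]), 'qd': array([ 0.02187747, -0.20321997, -0.21927403,  0.00169971,  0.06247206,
       -0.07708972]), 'joint_efforts': array([ 9.42429324e-04, -5.70955038e+01, -5.01942444e+01, -1.75450873e-04,
        8.18614120e-03, -3.57077973e-06]), 'tool_pos': array([ 189.65955828, -568.70185077,  230.31419669]), 'tcp_rot': array([-1.79901451e+02, -5.27810828e-03,  1.84394582e+01]), 'ft_force': array([ 0.57164983, -0.00167312,  0.28685605]), 'wrist_torque': array([0.01079801, 0.06089953, 0.01218245]), 'finger_gap': 85.29986905067422} 18.700000000000003
```

View pics/top0.png

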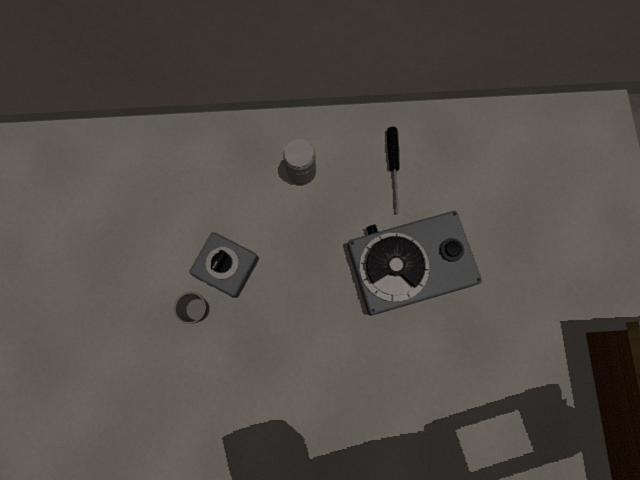

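View pics/side0.png

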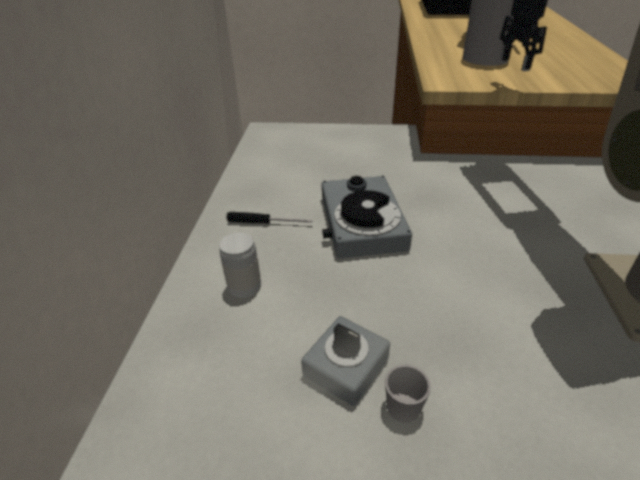

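The top picture shows the dial near (396,266), its notch facing down the image (towards the robot), and the button near (453,249). The side view agrees with this. Next I'll measure them.

```bash
cat > h.py <<'E'
from bench import *
import numpy as np, cv2
def ray(n,uv,z):
    p=camera_params(n);R,t=np.array(p['R']),np.array(p['t'])
    c=-R.T@t; d=R.T@np.array([(uv[0]-p['cx'])/p['fx'],(uv[1]-p['cy'])/p['fy'],1.])
    return (c+d*(z-c[2])/d[2])[:2]
def proj(n,X):
    p=camera_params(n);q=p['R']@np.array(X,float)+p['t']
    return np.array([p['fx']*q[0]/q[2]+p['cx'],p['fy']*q[1]/q[2]+p['cy']])
def rect(n,img,c,z,half=150,s=2.):
    "metric bird's view of plane z; up = +x, right = -y, s px/mm"
    w=np.array([[c[0]+a*half,c[1]+b*half,z] for a,b in((1,1),(1,-1),(-1,-1),(-1,1))])
    src=np.float32([proj(n,x) for x in w]);k=2*half*s
    return cv2.warpPerspective(img,cv2.getPerspectiveTransform(src,np.float32([[0,0],[k,0],[k,k],[0,k]])),(int(k),int(k)),flags=cv2.INTER_CUBIC)
E
python3 - <<'E'
from h import *
im=cv2.imread('pics/top0.png')
g=cv2.cvtColor(im,cv2.COLOR_BGR2GRAY)
print('dial0',ray('top',(396,265),80),'btn',ray('top',(453,249),62))
c=ray('top',(396,265),80)
a=rect('top',im,c,56,150); b=rect('top',im,c,80,150)
for i in(a,b):cv2.circle(i,(300,300),3,(0,0,255),-1)
cv2.imwrite('pics/rect0.png',cv2.resize(np.hstack([a,b]),(800,400)))
# side-view hub for height check
for n,uv in(('side',(368,204)),):print('hub side',ray(n,uv,80))
print('btn side',ray('side',(357,181),65))
E
```

```text
dial0 [ 548.87887829 -156.3730696 ] btn [ 577.77885921 -277.86240318]
hub side [ 552.93590968 -160.87833885]
btn side [ 579.2861172 -278.8320522]
```

View pics/rect0.png

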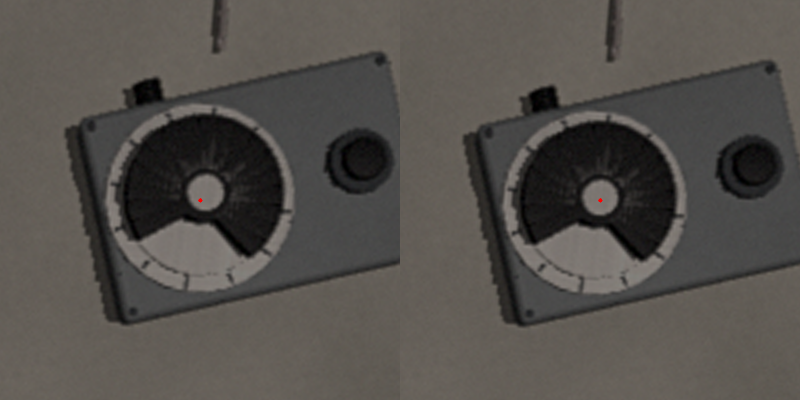

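Measurements so far:
- **Dial centre:** about (551,-156.5). The scale plate measures 140 mm across, against the 142 mm given.
- **Button:** about (578,-278), 124 mm from the dial axis, against the 123 mm given.
- **Notch:** faces about 10° from -x towards +y.

I'll set out towards a point above the notch at (506,-148).

servo_tool(motion=[[0,40,-28,5,0,0,0],[0,40,-28,5,0,0,0],[0,40,-28,5,0,0,0],[0,40,-28,5,0,0,0],[0,40,-28,5,0,0,0],[0,40,-28,5,0,0,0],[0,40,-28,5,0,0,0],[0,40,-28,5,0,0,0],[0,40,-28,5,0,0,0],[0,40,-28,5,0,0,0]], force=40)

```text
time: 1.1
tool_pos: [481.8, -170.9, 175.3]
tcp_rot: [-179.7, 0.1, 17.8]
ft_force: [1.6, -1.6, 0.2]
finger_gap: -0.2
```

```bash
cat >> h.py <<'E'
from scipy.spatial.transform import Rotation as Ro
C=np.array([551,-156.5]); 
def to(p):
    s=sense();R=Ro.from_euler('xyz',s['tcp_rot'],degrees=True)
    return np.round(R.inv().apply(np.array(p)-s['tool_pos']),1)
def fing(wall,r=44,yaw=18.,gap=0):
    "finger centre touching leading wall at angle wall (deg cw from -x)"
    a=np.radians(wall);u=np.array([-np.cos(a),np.sin(a)]);n=np.array([np.sin(a),np.cos(a)])
    y=np.radians(yaw);d=11*abs(n@[np.cos(y),np.sin(y)])+14.5*abs(n@[np.sin(y),-np.cos(y)])
    return C+r*u-(d+gap)*n
E
python3 - <<'E'
from h import *
print(sense()['tool_pos'],to([506,-148,110]))
for w in range(55,176,10):print(w,fing(w).round(1))
E
```

```text
[ 481.75998742 -170.94105974  175.31831462] [ 30.2 -14.1  65.3]
55 [ 513.7 -128.9]
65 [ 520.9 -122. ]
75 [ 528.3 -117. ]
85 [ 533.2 -113.9]
95 [ 539.1 -111.3]
105 [ 545.8 -109.6]
115 [ 553.3 -109. ]
125 [ 561.3 -110. ]
135 [ 569.4 -112.7]
145 [ 577.2 -117.3]
155 [ 584.2 -123.6]
165 [ 589.6 -130.6]
175 [ 593.4 -136.1]
```

servo_tool(motion=[[0,15,-7,20,0,0,0],[0,15,-7,20,0,0,0],[0,0,0,20,0,0,0],[0,0,0,0,0,0,0]])

```text
time: 1.5
tool_pos: [508.9, -139.5, 111.9]
tcp_rot: [-179.6, 0.1, 18.3]
ft_force: [0.7, 0.7, 0.0]
finger_gap: 0.2
```

Run:
```python
from h import *
s=sense();print(s['tool_pos'],s['tcp_rot'],to([506,-148,66]))
a=snapshot('top')[180:340,310:510]; b=snapshot('side')[110:270,270:470]
cv2.imwrite('pics/c1.png',cv2.resize(np.hstack([a,b]),(800,320),interpolation=cv2.INTER_CUBIC))
```

```text
[ 508.94585858 -139.54308798  111.93915356] [-1.79553153e+02  1.38805439e-01  1.83231990e+01] [-5.3  7.5 45.9]
```

View pics/c1.png

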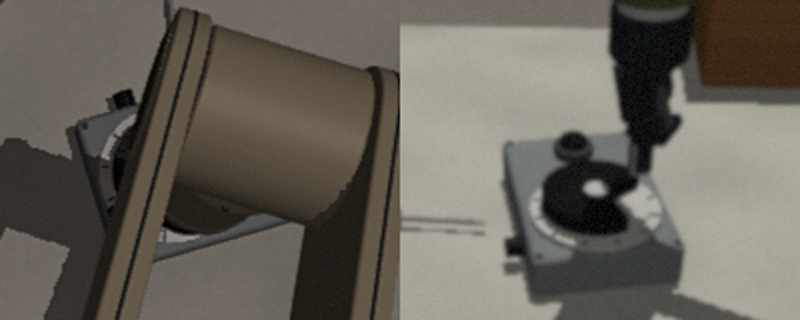

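The arm hides the dial from the top camera. The side crop shows the fingertip at about (643,165), just above the notch, so I'll correct and lower into it.

servo_tool(motion=[[0,-5,7,0,0,0,0],[0,0,0,15,0,0,0],[0,0,0,15,0,0,0],[0,0,0,14,0,0,0],[0,0,0,0,0,0,0]])

```text
time: 2.1
tool_pos: [509.3, -152.6, 71.5]
tcp_rot: [-180.0, -0.3, 18.1]
ft_force: [-1.2, -0.3, -0.1]
finger_gap: 0.0
```

Run:
```python
from h import *
z=66
for w in(55,65,80):print(w,to([*fing(w),z]))
b=snapshot('side')[150:270,290:450]
cv2.imwrite('pics/c2.png',cv2.resize(b,(640,480),interpolation=cv2.INTER_CUBIC))
```

```text
55 [ 11.5 -21.1   5.6]
65 [ 20.5 -25.5   5.6]
80 [ 31.8 -28.7   5.7]
```

View pics/c2.png

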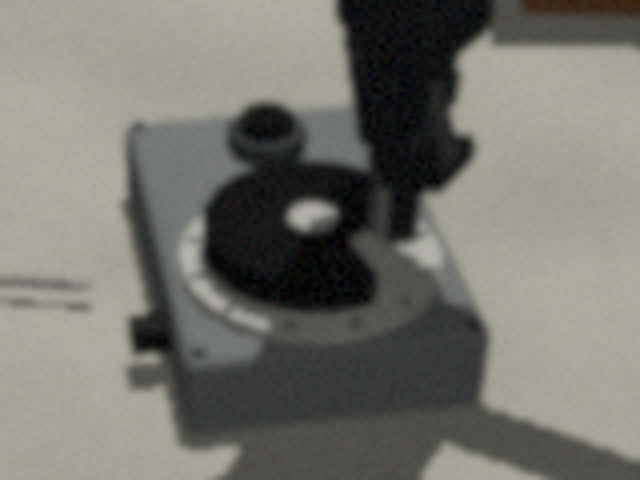

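The finger (tip at about (400,235) in the crop) is inside the notch and touches nothing. Now I'll move gently to the leading wall.

servo_tool(motion=[[0,2.3,-4.2,1,0,0,0],[0,2.3,-4.2,1,0,0,0],[0,2.3,-4.2,1,0,0,0],[0,2.3,-4.2,1,0,0,0],[0,2,-4,1,0,0,0],[0,0,0,0,0,0,0]])

```text
time: 2.75
tool_pos: [515.5, -127.2, 68.6]
tcp_rot: [179.9, -0.5, 18.1]
ft_force: [-0.9, -0.3, -1.0]
finger_gap: -0.3
```

Run:
```python
from h import *
s=sense();print(s['tool_pos'],s['ft_force'])
for w in(55,60,65,70,75,80):print(w,to([*fing(w),66]))
```

```text
[ 515.47714522 -127.24375874   68.59974369] [-0.89090048 -0.29903521 -1.02118185]
55 [-2.3  1.   2.6]
60 [ 2.1 -1.4  2.6]
65 [ 6.8 -3.3  2.7]
70 [11.7 -4.8  2.7]
75 [15.3 -5.7  2.7]
80 [18.1 -6.5  2.7]
```

servo_tool(motion=[[0,3,-1.5,0.5,0,0,0],[0,3,-1.2,0.5,0,0,0],[0,3,-1,0.5,0,0,0],[0,3,-1,0,0,0,0],[0,0,0,0,0,0,0]])

```text
time: 3.25
tool_pos: [526.4, -119.1, 67.6]
tcp_rot: [179.9, -0.5, 18.1]
ft_force: [-0.2, 0.6, 0.5]
finger_gap: -0.2
```

Run:
```python
from h import *
s=sense();print(s['tool_pos'],s['ft_force'])
for w in(70,75,80,85,90):print(w,to([*fing(w),66]))
b=snapshot('side')[150:270,290:450]
cv2.imwrite('pics/c3.png',cv2.resize(b,(640,480),interpolation=cv2.INTER_CUBIC))
```

```text
[ 526.40798722 -119.05249851   67.62903944] [-0.18289466  0.58581239  0.47687639]
70 [-1.2 -0.4  1.6]
75 [ 2.4 -1.3  1.6]
80 [ 5.1 -2.2  1.7]
85 [ 8.1 -2.8  1.7]
90 [11.2 -3.2  1.7]
```

View pics/c3.png

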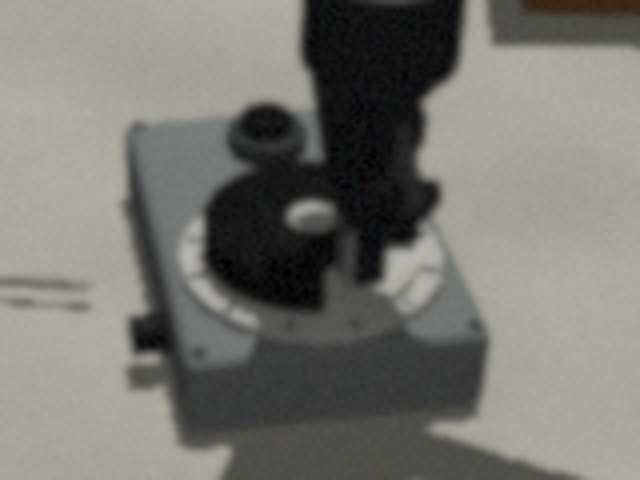

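The dial has turned ahead of the finger: the wall's outer foot went from about (375,300) to (322,308) in the crop. Before going on, I'll check that this is one click.

```bash
cat >> h.py <<'E'
def corner(w,z,R=58):
    a=np.radians(w);q=proj('side',[C[0]-R*np.cos(a),C[1]+R*np.sin(a),z]);return ((q-[290,150])*4).round()
E
python3 - <<'E'
from h import *
for uv in((375,300),(322,308)):
    p=ray('side',np.array(uv)/4+[290,150],60)-C;print('wall',np.degrees(np.arctan2(p[1],-p[0])),np.hypot(*p))
for w in(55,85,115,145,175):print(w,corner(w,60),corner(w,80))
for w in(95,100,105):print(w,to([*fing(w),66]))
E
```

```text
wall 52.577994384935046 52.10352825573527
wall 84.82548909381626 50.100080077354775
55 [378. 307.] [381. 276.]
85 [323. 317.] [325. 286.]
115 [265. 309.] [266. 277.]
145 [222. 285.] [223. 254.]
175 [206. 254.] [206. 223.]
95 [14.7 -3.4  1.7]
100 [18.1 -3.4  1.7]
105 [21.7 -3.   1.7]
```

The wall went from 53° to 85°, which is one click. On to the second.

servo_tool(motion=[[0,3,-1,0.3,0,0,0],[0,3,-0.8,0.3,0,0,0],[0,3,-0.6,0.3,0,0,0],[0,3,-0.4,0,0,0,0],[0,3,-0.2,0,0,0,0],[0,2,0,0,0,0,0],[0,0,0,0,0,0,0]])

```text
time: 4.0
tool_pos: [541.2, -110.4, 65.8]
tcp_rot: [179.9, -0.3, 18.1]
ft_force: [-1.0, -0.6, 1.7]
finger_gap: 0.4
```

```bash
cat > look.py <<'E'
from h import *
import sys
s=sense();print(s['tool_pos'].round(1),s['ft_force'].round(1),s['time'])
for w in map(int,sys.argv[2:]):print(w,to([*fing(w),66]))
b=snapshot('side')[150:270,290:450]
# dark ring outline at R=50, z=80: brightness against angle -> notch span
g=cv2.cvtColor(snapshot('side'),cv2.COLOR_BGR2GRAY)
o=[]
for w in range(0,360,5):
    q=proj('side',[C[0]-52*np.cos(np.radians(w)),C[1]+52*np.sin(np.radians(w)),62]);o.append(f"{w}:{g[int(q[1]+.5),int(q[0]+.5)]}")
print(*o)
cv2.imwrite(f'pics/{sys.argv[1]}.png',cv2.resize(b,(640,480),interpolation=cv2.INTER_CUBIC))
E
python3 look.py c4 100 105 110 115 120 130
```

```text
[ 541.2 -110.4   65.8] [-1.  -0.6  1.7] 4.0
100 [ 1.1  0.3 -0.2]
105 [ 4.7  0.7 -0.2]
110 [ 8.3  1.4 -0.1]
115 [11.9  2.5 -0.1]
120 [15.6  4.  -0.1]
130 [22.7  8.2 -0.1]
0:68 5:102 10:134 15:175 20:170 25:171 30:164 35:161 40:160 45:164 50:156 55:152 60:156 65:99 70:85 75:80 80:85 85:83 90:86 95:80 100:35 105:32 110:34 115:27 120:16 125:27 130:27 135:15 140:15 145:12 150:17 155:5 160:13 165:16 170:13 175:17 180:20 185:23 190:24 195:24 200:23 205:22 210:19 215:22 220:22 225:25 230:24 235:26 240:25 245:27 250:27 255:31 260:37 265:25 270:11 275:13 280:16 285:23 290:22 295:18 300:16 305:25 310:38 315:37 320:26 325:17 330:11 335:13 340:11 345:9 350:32 355:45
```

The wall stands at about 98°, so the dial is part-way through click 2. I'll push a little further.

servo_tool(motion=[[0,2,0,0,0,0,0],[0,2,0.5,0,0,0,0],[0,2,0.5,0,0,0,0],[0,0,0,0,0,0,0]])

```text
time: 4.5
tool_pos: [548.3, -109.3, 66.1]
tcp_rot: [179.9, -0.4, 18.1]
ft_force: [-0.1, 0.8, 0.4]
finger_gap: -0.2
```

```bash
python3 look.py c5 105 110 115 120 125 130 135
```

```text
[ 548.3 -109.3   66.1] [-0.1  0.8  0.4] 4.5
105 [-2.4 -0.5  0.1]
110 [1.2 0.3 0.1]
115 [4.9 1.4 0.1]
120 [8.5 2.9 0.2]
125 [12.2  4.8  0.2]
130 [15.7  7.1  0.2]
135 [19.   9.8  0.2]
0:36 5:46 10:56 15:42 20:68 25:95 30:141 35:160 40:167 45:168 50:158 55:154 60:171 65:150 70:143 75:104 80:84 85:83 90:82 95:85 100:84 105:84 110:85 115:76 120:35 125:28 130:24 135:7 140:19 145:21 150:11 155:9 160:7 165:9 170:15 175:1 180:15 185:18 190:17 195:21 200:21 205:22 210:25 215:26 220:20 225:22 230:21 235:20 240:25 245:23 250:22 255:20 260:16 265:23 270:15 275:22 280:26 285:16 290:24 295:31 300:43 305:35 310:29 315:22 320:21 325:19 330:18 335:24 340:23 345:18 350:30 355:34
```

The wall is at about 117°, so click 2 is done. Now for click 3.

servo_tool(motion=[[0,3,0.9,0,0,0,0],[0,3,1,0,0,0,0],[0,3,1.2,0,0,0,0],[0,3,1.5,0,0,0,0],[0,3,1.8,0,0,0,0],[0,2,1.5,0,0,0,0],[0,0,0,0,0,0,0]])

```text
time: 5.3
tool_pos: [566.8, -111.2, 65.4]
tcp_rot: [-180.0, -0.2, 18.1]
ft_force: [-2.5, 0.5, 0.6]
finger_gap: 0.6
```

```bash
python3 look.py c6 130 135 140 145 150 155 160 165 170
```

```text
[ 566.8 -111.2   65.4] [-2.5  0.5  0.6] 5.3
130 [-1.3 -0.5 -0.6]
135 [ 2.1  2.2 -0.6]
140 [ 5.2  5.4 -0.6]
145 [ 8.1  9.  -0.6]
150 [10.6 12.9 -0.6]
155 [12.7 17.2 -0.6]
160 [14.4 21.8 -0.6]
165 [15.7 25.5 -0.6]
170 [16.7 28.6 -0.6]
0:39 5:46 10:51 15:34 20:53 25:40 30:36 35:44 40:83 45:148 50:159 55:162 60:173 65:160 70:168 75:174 80:158 85:136 90:92 95:83 100:84 105:84 110:82 115:79 120:82 125:84 130:67 135:37 140:17 145:1 150:18 155:11 160:19 165:6 170:15 175:13 180:17 185:21 190:18 195:21 200:12 205:11 210:5 215:18 220:24 225:22 230:20 235:16 240:17 245:18 250:17 255:25 260:21 265:23 270:31 275:37 280:26 285:24 290:27 295:17 300:19 305:22 310:24 315:27 320:29 325:20 330:25 335:19 340:23 345:23 350:36 355:38
```

View pics/c6.png

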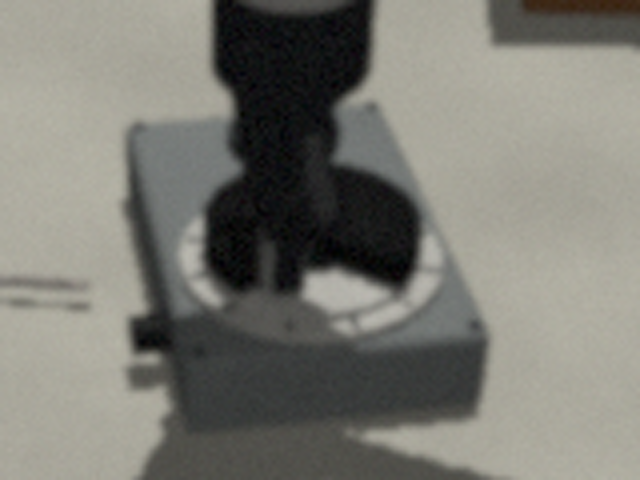

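The wall is at about 131° and the trailing wall at about 41°, so the dial is close to the tipping point of click 3. I'll push a bit more.

servo_tool(motion=[[0,1.2,1.1,0,0,0,0],[0,1.2,1.2,0,0,0,0],[0,1,1,0,0,0,0],[0,0,0,0,0,0,0]])

```text
time: 5.8
tool_pos: [572.4, -113.7, 66.1]
tcp_rot: [179.9, -0.3, 18.1]
ft_force: [0.5, 0.6, 0.8]
finger_gap: 0.3
```

```bash
python3 look.py c7 135 140 145 150 155 160 165 170
```

```text
[ 572.4 -113.7   66.1] [0.5 0.6 0.8] 5.8
135 [-2.5 -1.8  0.1]
140 [0.6 1.3 0.1]
145 [3.5 4.9 0.1]
150 [6.  8.9 0.1]
155 [ 8.1 13.1  0.1]
160 [ 9.8 17.7  0.1]
165 [11.1 21.4  0.2]
170 [12.1 24.5  0.2]
0:34 5:48 10:52 15:30 20:59 25:45 30:34 35:37 40:43 45:35 50:56 55:76 60:131 65:161 70:175 75:176 80:161 85:162 90:117 95:89 100:89 105:87 110:81 115:80 120:76 125:81 130:85 135:83 140:84 145:75 150:49 155:15 160:15 165:16 170:9 175:5 180:11 185:19 190:17 195:12 200:18 205:8 210:7 215:21 220:18 225:11 230:18 235:21 240:19 245:16 250:10 255:15 260:28 265:43 270:36 275:30 280:18 285:19 290:28 295:26 300:23 305:26 310:26 315:20 320:15 325:25 330:19 335:20 340:24 345:14 350:34 355:37
```

Click 3 is done (wall at about 147°). I'll go for click 4, stopping just short of the tipping point.

servo_tool(motion=[[0,2,2.5,0,0,0,0],[0,2,2.8,0,0,0,0],[0,1.5,3,0,0,0,0],[0,1.2,2.6,0,0,0,0],[0,1,2.6,0,0,0,0],[0,0.8,2.2,0,0,0,0],[0,0,0,0,0,0,0]])

```text
time: 6.6
tool_pos: [585.0, -125.9, 65.4]
tcp_rot: [-179.9, -0.2, 18.1]
ft_force: [0.0, 1.6, 1.0]
finger_gap: -0.1
```

```bash
python3 look.py c8 155 160 165 170 175
```

```text
[ 585.  -125.9   65.4] [0.  1.6 1. ] 6.6
155 [-0.  -2.3 -0.6]
160 [ 1.7  2.2 -0.6]
165 [ 2.9  5.9 -0.6]
170 [ 4.   9.  -0.6]
175 [ 4.8 12.4 -0.6]
0:39 5:45 10:50 15:37 20:60 25:44 30:35 35:37 40:37 45:37 50:49 55:50 60:39 65:51 70:109 75:162 80:152 85:134 90:112 95:99 100:98 105:85 110:82 115:83 120:84 125:83 130:81 135:83 140:81 145:80 150:81 155:71 160:48 165:36 170:15 175:20 180:17 185:23 190:33 195:35 200:39 205:45 210:38 215:21 220:12 225:12 230:17 235:18 240:18 245:26 250:34 255:27 260:39 265:63 270:63 275:47 280:26 285:24 290:24 295:26 300:28 305:21 310:23 315:24 320:20 325:22 330:19 335:25 340:25 345:23 350:31 355:24
```

servo_tool(motion=[[0,0.6,1.5,0,0,0,0],[0,0.6,1.5,0,0,0,0],[0,0.5,1.2,0,0,0,0],[0,0,0,0,0,0,0]])

```text
time: 7.1
tool_pos: [588.7, -130.1, 65.7]
tcp_rot: [-180.0, -0.2, 18.1]
ft_force: [-0.0, 1.2, -0.7]
finger_gap: -0.2
```

```bash
python3 look.py c9 160 165 170 175
```

```text
[ 588.7 -130.1   65.7] [-0.   1.2 -0.7] 7.1
160 [-0.6 -3.  -0.3]
165 [ 0.7  0.7 -0.3]
170 [ 1.7  3.8 -0.3]
175 [ 2.6  7.1 -0.3]
0:37 5:50 10:53 15:34 20:59 25:44 30:32 35:32 40:43 45:38 50:54 55:52 60:36 65:46 70:34 75:26 80:51 85:48 90:84 95:89 100:94 105:87 110:85 115:82 120:84 125:83 130:83 135:83 140:82 145:82 150:75 155:72 160:70 165:68 170:69 175:61 180:41 185:34 190:47 195:50 200:57 205:52 210:30 215:20 220:18 225:13 230:17 235:21 240:25 245:17 250:19 255:32 260:53 265:72 270:65 275:40 280:23 285:28 290:28 295:29 300:12 305:23 310:23 315:19 320:27 325:22 330:17 335:19 340:14 345:22 350:33 355:38
```

View pics/c9.png

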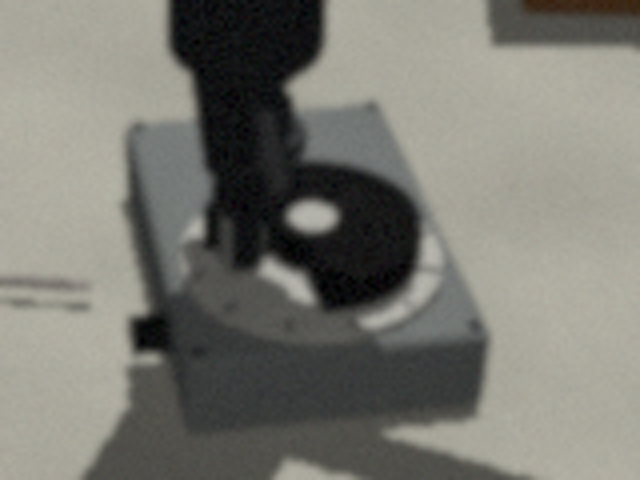

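Click 4 is in: the trailing wall is at about 87°, which is 4 × 30° from where it started. I'll back off the wall a little, lift clear and go over the button.

servo_tool(motion=[[0,-1,-4,0,0,0,0],[0,0,0,-20,0,0,0],[0,0,0,-20,0,0,0],[0,0,0,-20,0,0,0],[0,0,0,0,0,0,0]])

```text
time: 7.7
tool_pos: [584.7, -125.3, 126.4]
tcp_rot: [-179.9, -0.1, 18.1]
ft_force: [0.9, -0.6, 0.5]
finger_gap: 0.2
```

Run:
```python
from h import *
print(sense()['tool_pos'],to([578,-278,110]))
```

```text
[ 584.72287209 -125.27766347  126.3573494 ] [-53.9 143.1  16. ]
```

servo_tool(motion=[[0,-13,35,0,0,0,0],[0,-13,35,0,0,0,0],[0,-13,35,0,0,0,0],[0,-11,26,0,0,0,0],[0,0,0,15,0,0,0],[0,0,0,0,0,0,0],[0,0,0,0,0,0,0]])

```text
time: 8.4
tool_pos: [576.5, -266.6, 105.6]
tcp_rot: [-179.7, -0.1, 18.3]
ft_force: [0.7, 0.3, 0.3]
finger_gap: 0.0
```

```bash
python3 look.py c10
python3 - <<'E'
from h import *
print(to([578,-278,80]))
E
```

```text
[ 576.5 -266.6  105.6] [0.7 0.3 0.3] 8.4
0:24 5:23 10:25 15:35 20:54 25:42 30:35 35:37 40:41 45:35 50:45 55:46 60:31 65:39 70:26 75:30 80:46 85:42 90:100 95:107 100:103 105:91 110:84 115:84 120:83 125:78 130:84 135:82 140:83 145:80 150:79 155:79 160:79 165:81 170:77 175:66 180:26 185:21 190:1 195:11 200:10 205:9 210:10 215:9 220:8 225:2 230:4 235:9 240:12 245:1 250:11 255:21 260:50 265:64 270:57 275:40 280:31 285:20 290:29 295:23 300:23 305:24 310:16 315:23 320:17 325:21 330:22 335:24 340:18 345:23 350:25 355:18
[-2.3 12.1 25.5]
```

View pics/c10.png

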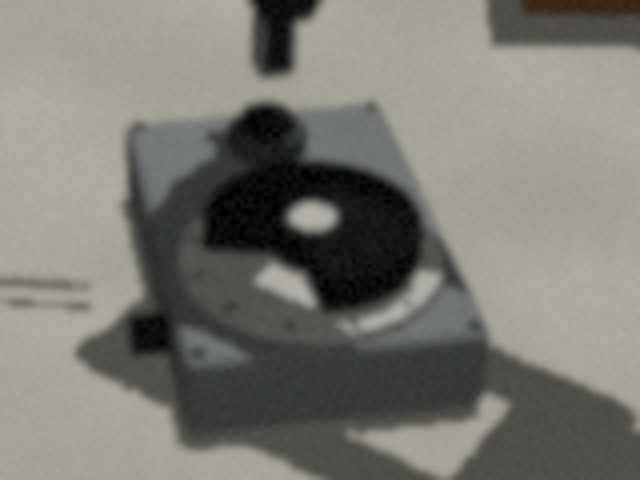

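The dial rests at the fourth click: its notch is centred at about 132°, and it started at about 10–12°. The button is at about (267,122) in the crop. I'll centre over it and lower.

servo_tool(motion=[[0,-2,11,0,0,0,0],[0,0,0,6,0,0,0],[0,0,0,5,0,0,0],[0,0,0,5,0,0,0],[0,0,0,0,0,0,0]])

```text
time: 9.0
tool_pos: [579.4, -275.7, 89.2]
tcp_rot: [-179.8, -0.1, 18.5]
ft_force: [-0.4, 0.3, -0.1]
finger_gap: -0.1
```

Run:
```python
from h import *
print(to([578,-278,75]),sense()['ft_force'])
for z in(55,60,65,70,75,80):print(z,ray('top',(452.5,248),z).round(1),ray('side',(356.75,180.5),z).round(1))
```

```text
[-2.1  1.8 14.2] [-0.44343962  0.27650586 -0.05333254]
55 [ 581.2 -279.2] [ 580.2 -297.8]
60 [ 580.3 -277.7] [ 580.1 -289.5]
65 [ 579.3 -276.2] [ 579.9 -281.1]
70 [ 578.4 -274.7] [ 579.8 -272.7]
75 [ 577.5 -273.2] [ 579.7 -264.3]
80 [ 576.5 -271.7] [ 579.6 -255.9]
```

The two views put the button top at z ≈ 69 and (579,-275.5), directly under the finger. I'll lower it in small steps while watching the force.

servo_tool(motion=[[0,0,0,5,0,0,0],[0,0,0,4,0,0,0],[0,0,0,3,0,0,0],[0,0,0,2,0,0,0],[0,0,0,2,0,0,0],[0,0,0,0,0,0,0]])

```text
time: 9.6
tool_pos: [579.5, -275.4, 71.8]
tcp_rot: [-179.8, -0.1, 18.5]
ft_force: [0.1, -0.0, 2.1]
finger_gap: -0.0
```

servo_tool(motion=[[0,0,0,2,0,0,0],[0,0,0,2,0,0,0],[0,0,0,2,0,0,0],[0,0,0,0,0,0,0]])

```text
time: 10.0
tool_pos: [579.7, -275.5, 66.8]
tcp_rot: [-179.8, -0.1, 18.5]
ft_force: [-2.0, 1.9, 5.0]
finger_gap: 0.0
```

servo_tool(motion=[[0,0,0,2,0,0,0],[0,0,0,2,0,0,0],[0,0,0,1,0,0,0]])

```text
time: 10.3
tool_pos: [580.2, -275.8, 66.1]
tcp_rot: [-179.9, -0.2, 18.6]
ft_force: [-3.3, 1.4, 4.4]
finger_gap: 0.0
```

The height has stalled near 66. I'll push harder to confirm the bottom stop.

servo_tool(motion=[[0,0,0,5,0,0,0],[0,0,0,5,0,0,0]])

```text
time: 10.5
tool_pos: [580.8, -276.1, 65.3]
tcp_rot: [-179.9, -0.2, 18.6]
ft_force: [-24.9, 13.2, 46.3]
finger_gap: 0.1
```

The force is 46 N at a rigid stop, with about 6 mm of travel since first contact (71.8 → 65.3). I'll save a picture of the pressed state, then let go.

Run:
```python
from h import *
cv2.imwrite('pics/p1.png',snapshot('side'));print(sense()['ft_force'],sense()['tool_pos'])
```

```text
[-22.75660355  12.16449995  40.60355274] [ 580.69096832 -276.04411424   65.43532292]
```

servo_tool(motion=[[0,0,0,-2,0,0,0],[0,0,0,-10,0,0,0],[0,0,0,-20,0,0,0],[0,0,0,-20,0,0,0],[0,0,0,0,0,0,0],[0,0,0,0,0,0,0]])

```text
time: 11.15
tool_pos: [581.1, -276.4, 121.3]
tcp_rot: [180.0, -0.3, 18.6]
ft_force: [-0.2, 0.5, -0.4]
finger_gap: -0.3
```

```bash
python3 look.py c11
python3 - <<'E'
from h import *
f=lambda i:cv2.resize(i[150:210,325:390],(400,370),interpolation=cv2.INTER_CUBIC)
cv2.imwrite('pics/cmp.png',np.hstack([f(cv2.imread('pics/p1.png')),f(snapshot('side'))]))
E
```

```text
[ 581.1 -276.4  121.3] [-0.2  0.5 -0.4] 11.15
0:25 5:33 10:45 15:34 20:57 25:40 30:33 35:35 40:42 45:32 50:47 55:46 60:34 65:38 70:29 75:26 80:43 85:47 90:93 95:90 100:91 105:87 110:84 115:81 120:83 125:78 130:81 135:85 140:81 145:83 150:83 155:82 160:79 165:83 170:84 175:71 180:26 185:6 190:10 195:1 200:14 205:18 210:11 215:4 220:10 225:12 230:2 235:13 240:12 245:1 250:6 255:31 260:56 265:65 270:58 275:39 280:25 285:26 290:27 295:29 300:24 305:21 310:26 315:22 320:13 325:20 330:23 335:19 340:20 345:19 350:21 355:20
```

View pics/cmp.png

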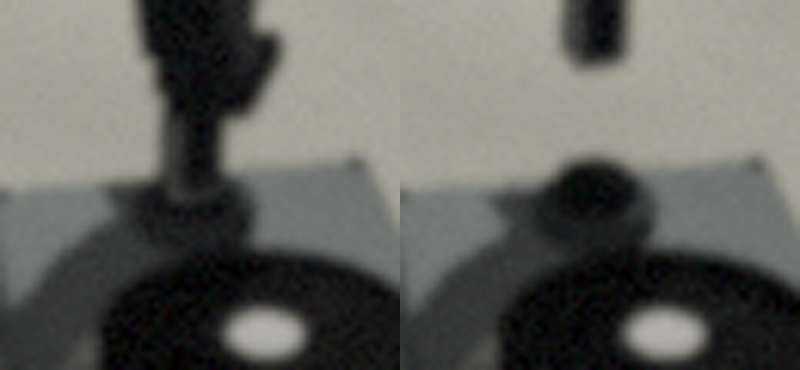

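The left half of the picture (pressed) shows the button level with its housing rim. The right half (released) shows it proud again, with the finger clear. The dial still reads the same, with its notch spanning about 88–178°. There is plenty of time, so I'll press a second time, better centred, and log force against depth to make sure the travel was complete.

servo_tool(motion=[[0,-2.2,-1.3,0,0,0,0],[0,0,0,15,0,0,0],[0,0,0,15,0,0,0],[0,0,0,12,0,0,0],[0,0,0,0,0,0,0],[0,0,0,0,0,0,0]])

```text
time: 11.9
tool_pos: [575.8, -274.2, 69.8]
tcp_rot: [-179.7, 0.0, 18.6]
ft_force: [1.5, -1.2, 2.9]
finger_gap: -0.3
```

servo_tool(motion=[[0,0,0,2,0,0,0],[0,0,0,0,0,0,0]])

```text
time: 12.1
tool_pos: [575.9, -274.4, 68.5]
tcp_rot: [-179.7, 0.0, 18.6]
ft_force: [-1.4, 0.7, 3.4]
finger_gap: -0.0
```

servo_tool(motion=[[0,0,0,2,0,0,0],[0,0,0,0,0,0,0]])

```text
time: 12.3
tool_pos: [576.2, -274.5, 67.6]
tcp_rot: [-179.7, -0.0, 18.6]
ft_force: [-2.6, 1.3, 3.8]
finger_gap: 0.2
```

servo_tool(motion=[[0,0,0,2,0,0,0],[0,0,0,0,0,0,0]])

```text
time: 12.5
tool_pos: [576.4, -274.6, 66.4]
tcp_rot: [-179.8, -0.0, 18.6]
ft_force: [-2.6, 1.0, 4.9]
finger_gap: 0.1
```

servo_tool(motion=[[0,0,0,2,0,0,0],[0,0,0,1,0,0,0]])

```text
time: 12.7
tool_pos: [576.7, -274.7, 66.0]
tcp_rot: [-179.8, -0.1, 18.6]
ft_force: [-7.5, 3.0, 12.5]
finger_gap: -0.0
```

servo_tool(motion=[[0,0,0,3,0,0,0],[0,0,0,3,0,0,0]])

```text
time: 12.9
tool_pos: [576.9, -274.8, 65.7]
tcp_rot: [-179.8, -0.0, 18.6]
ft_force: [-15.6, 7.3, 28.2]
finger_gap: 0.3
```

The spring force climbs to 4.9 N at z = 66.4 and then goes rigid. That matches the 5 N given for fully down. I'll release and check.

servo_tool(motion=[[0,0,0,-3,0,0,0],[0,0,0,-10,0,0,0],[0,0,0,-30,0,0,0],[0,0,0,-30,0,0,0],[0,0,0,0,0,0,0],[0,0,0,0,0,0,0],[0,0,0,0,0,0,0]])

```text
time: 13.6
tool_pos: [577.1, -275.1, 141.7]
tcp_rot: [-179.9, -0.1, 18.6]
ft_force: [0.2, -0.6, 0.8]
finger_gap: -0.3
```

Run:
```python
from h import *
i=snapshot('side');cv2.imwrite('pics/end.png',i)
d=cv2.absdiff(i,cv2.imread('pics/side0.png')).max(2)
for n,(x0,y0,x1,y1) in dict(tin=(215,225,265,305),driver=(222,205,318,232),timer=(298,310,385,405),pot=(386,360,432,425)).items():print(n,d[y0:y1,x0:x1].mean().round(1),(d[y0:y1,x0:x1]>40).sum())
print(sense()['tool_pos'],sense()['ft_force'])
```

```text
tin 7.2 0
driver 8.1 3
timer 7.1 0
pot 6.1 0
[ 576.77534751 -274.90206492  141.10571233] [ 0.74721273  0.10179786 -0.74955185]
```

View pics/end.png

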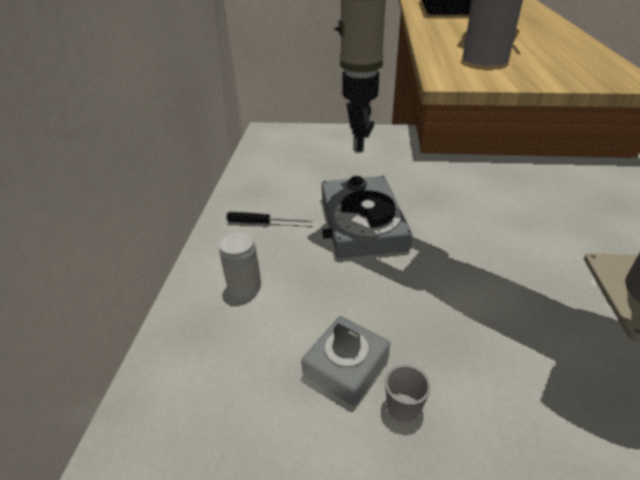

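The final picture shows the dial at its fourth click with the notch at about (355,217), the button up at (357,183), the arm clear and everything else where it was. I'm handing in.

```bash
python3 -c "
from bench import *
print(hand_in())"
```

```text
the job is handed in; nothing more can be done
None
```

I turned the dial four clicks clockwise with the shut fingertips in its notch, checking the angle with the side camera after each click. I then pressed the start button fully down, let it come up, and handed in at about 13.7 s of the 69 s allowed. No verdict was reported.

**Last checks:**
- **Dial:** the notch is centred at about 132°, against about 10–12° at the start, so it turned about 120°. The reading was the same before and after the first press, and the final picture shows it still at that stop.
- **Button:** I pressed it twice, the second time to log force against depth. The force rose to 4.9 N and then went rigid, as expected at the bottom of its travel. It is up again in the final picture.
- **Other objects:** the side image shows no change at the tin, timer box or pot. The screwdriver area differs in only 3 pixels, which I take as noise.
- **Arm:** it stands about 70 mm above the button and reads no contact force.

**Not fully in agreement:**
- **Button height:** the two cameras put the top at about 69 mm, but the finger seemed to touch it at about 72 mm.
- **First press:** it reached 46 N at the stop, all of it on the fingertip. The 40 N limit applies to the arm and gripper body, so I don't expect it to count.

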